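# Weigh a jar of crystals on the trip balance

## Task

Weigh the closed jar of crystals that stands on the balance's left pan: put steel weights on the empty right pan, and slide the brass rider along the front bar for the remaining grams, until the beam floats level and still with nothing touching it. Set the weights down gently and upright, never dropping one; leave the jar on its pan and the weights you do not need standing on the table or mat, and do not disturb the other things.

Things in the scene. Friction and masses are not known exactly. Their poses are not given: they have to be found in the camera images.
- balance: two-pan trip balance, grey cast base 125 x 300 mm, fixed to the table. Origin under the centre of the base; x runs from its front (rider bar, robot side) to its back, y to its left pan, z up. The beam's pivot (axis along x) is 85 mm above the origin. A small white scale plate (74 mm wide, top 227 mm above the table, 17 mm in front of the pivot) stands midway between the pans
- beam (a joint): tilt of the beam, rad: 0 level, positive with the right pan down, negative with the left pan down; stops at -0.16 and 0.16. It starts hard down on the left. Between the stops it rests at about 0.0045 rad per gram by which the right side is heavier; damped, it settles in about 1.5 s
- pointer_tip (a point): top of the thin upright pointer on the beam, 140 mm above the pivot; it swings sideways over the scale plate, and stands at the plate's thick centre mark when the beam is level
- pan_l: left pan, flat aluminium disc 130 mm across, 6 mm thick, which carries the jar; a parallel linkage keeps it horizontal at every tilt, and where a load stands on it makes no difference. Origin on its bearing at the left end of the beam (120 mm from the pivot); the top face is 40 mm above the origin. Axes as the balance's
- pan_r: right pan, the same at the right end of the beam (120 mm from the pivot on the -y side); empty at first; the top face is 40 mm above the origin and 125 mm above the table when level, about 19 mm higher or lower at the stops
- rider (a joint): place of the rider on its bar, m: 0 at the left end, 0.144 at the right end. With empty pans the beam is level with the rider at 0; each 1.2 mm to the right acts as 1 g more on the right pan (120 g at 0.144). About 0.5 N slides it; it stays where it is left. It starts at 0.084 to 0.12. Fingers touching it hold or tilt the beam: back off to see the balance
- rider_top (a point): middle of the top of the brass rider, which slides along y on a horizontal bar 95 mm in front of the pivot, level with it, and tilts with it. Rider: foot 22 (x) x 16 (y) x 16 mm round the bar, on it an upright tab 16 (x) x 12 (y) x 28 mm to push on; its top is 31 mm above the bar's upper face and 28 mm above the foot
- jar: closed glass jar of blue crystals with a black lid, 60 mm across, 72 mm tall, on the left pan; its mass is unknown, between 215 and 400 g. Origin in the centre of its underside
- weight_large: plain steel cylinder weight with a knob, 200 g: body 32 mm across and 31 mm tall, knob to 44 mm. Origin in the centre of its underside
- weight_medium: the same shape, 100 g: body 25.4 mm across and 25 mm tall, knob to 38 mm. Origin in the centre of its underside
- weight_small: the same shape, 50 g: body 20 mm across and 20 mm tall, knob to 33 mm. Origin in the centre of its underside. The three weights stand at the start in any order about 60 mm apart in a row on a cork mat
- mat: cork mat 85 x 200 x 3 mm, fixed flat on the table to the right of the balance; origin under its centre, long side along y
- glue_bottle: white squeeze bottle with a spout, 42 mm across, 128 mm tall, beyond the balance; leave it alone. Origin under its centre
- dish: shallow white dish of amber crystals, 90 mm across, 17 mm tall; leave it alone. Origin under its centre
- cup: clear plastic cup 64 mm across, 70 mm tall; leave it alone. Origin under its centre
- brush: slim paint brush 190 mm long lying on the table; leave it alone. Origin under its middle, long side along x

How it is judged:
At the end, for the whole second after the job is handed in: beam still and within 0.018 rad (about 4 g) of level; jar upright on the left pan within 45 mm of its centre; each weight upright at rest, on the right pan (within 62 mm of its centre) or on the table 100 mm or more from the balance's centre; other things within 25 mm of their start (value of joint beam between -0.018 and 0.018 rad and velocity of joint beam between -0.015 and 0.015 rad/s and horizontal distance between jar and pan_l below 0.045 m and z of jar in the frame of pan_l between 0.036 and 0.044 m and angle between jar's own z axis and vertical below 0.1 rad and angle between each of weight_large, weight_medium, weight_small's own z axis and vertical below 0.12 rad and linear speed of each of weight_large, weight_medium, weight_small below 0.02 m/s and ((horizontal distance between weight_large and pan_r below 0.062 m and z of weight_large in the frame of pan_r between 0.036 and 0.044 m) or height (world z) of weight_large below 0.008 m) and ((horizontal distance between weight_medium and pan_r below 0.062 m and z of weight_medium in the frame of pan_r between 0.036 and 0.044 m) or height (world z) of weight_medium below 0.008 m) and ((horizontal distance between weight_small and pan_r below 0.062 m and z of weight_small in the frame of pan_r between 0.036 and 0.044 m) or height (world z) of weight_small below 0.008 m) and distance of each of glue_bottle, dish, cup, brush from where it was at the start of the episode below 0.025 m); the robot touches nothing.
It fails at once if a weight was dropped (falling freely at over 0.5 m/s, about 13 mm) ((linear speed of weight_large above 0.5 m/s and contact force between the fingers and weight_large below 0.05 N) or (linear speed of weight_medium above 0.5 m/s and contact force between the fingers and weight_medium below 0.05 N) or (linear speed of weight_small above 0.5 m/s and contact force between the fingers and weight_small below 0.05 N)).
It fails at once if the jar was tipped (angle between jar's own z axis and vertical above 0.35 rad).
It fails at once if a bystander was disturbed (moved over 25 mm) (distance of any of glue_bottle, dish, cup, brush from where it was at the start of the episode above 0.025 m).
It also fails if it takes over 64 s, if anything falls off the work surface, if the arm or the gripper's body presses on something with over 40 N, if the wrist force passes 120 N, or if a joint passes its speed limit or range.

## Robot

A 7-joint arm with a two-finger parallel gripper is mounted at the origin on the work surface. World frame = base frame: x ahead of the robot, y to its left, z up, the work surface at z = 0. Lengths are in m, angles in rad, forces in N, time in s.
With the tool pointing down it reaches from about 0.425 to 1.025 m from the base axis. Payload 9.4 kg.
Tool frame: the origin (TCP) lies midway between the tips of the shut fingers; the grasp point (between the pads) lies 19 mm behind it; z points along the fingers, y is the line along which they close (so a half turn about z gives the same grasp; the last joint's range is limited). The gripper opens to 85 mm and grips with 20 to 120 N. Pads are 22 mm wide; open, the fingers measure 114 mm over their backs; the gripper's body (76 mm by 85 mm) begins 54 mm behind the grasp point. The pads swing forward as they close: fully open they stand 13 mm farther back than shut.
Start: joints at [1.25, 0.599, -0.003, 1.599, 0.002, 0.943, -0.08], TCP at [0.175, -0.704, 0.231] pointing down, gripper open.
Joint ranges: [-2.57, 2.57], [-0.35, 1.97], [-1.29, 1.29], [0.11, 2.56], [-1.05, 4.19], [0.11, 1.86], [-2.63, 2.63]. Speed limits (rad/s): [2.22, 2.22, 3.01, 3.01, 3.14, 3.14, 3.14].

## Interface

Orientations are given as a unit quaternion [x, y, z, w].
In Python, from workcell import robot, optics gives the robot as it stands (robot), with the cameras (optics).
- The arm moves only by the shell command python3 shift.py 'ROWS'. ROWS is one flat JSON list of numbers that holds 1 to 5 rows one after another, with no inner brackets; each row has 7 numbers: dx, dy, dz in parts of the range, where 1.0 means 0.5 m, then a rotation vector rx, ry, rz in a scale on which 1.0 is pi/2 rad, then the finger opening in m; each row is the pose to reach, as a shift and turn from the pose commanded when the command began, along the tool's axes at that moment; what a row does not reach only later rows make up. A row lasts 1/10 s, in which the tool goes at most 0.05 m and 0.15 rad, less where a joint would pass 70% of its speed; a pose out of reach is approached as far as the arm can. The fingers move at their own pace and stop on an object; the grip force is fixed at half the most. Time passes only in rows, so rows that do not move let the fingers close. It prints the time, the measured TCP pose, the force, the opening and the grip force at its end. Shift and turn numbers lie between -1 and 1, and a call with a number outside is refused. Input that does not fit is refused with a message, and nothing moves.
- robot.sense(): the state, without advancing time (a new reading comes with each control period).
- optics.camera(name): name is "scene" or "top"; returns a dict with "image" (384x512x3 uint8, blue, green, red), "range_z" (384x512 float32, m along the optical axis (not along the pixel's ray), 0 where there is no reading), "K" (3x3 intrinsics, pixels), "position" and "rotation" of the camera in the world. Camera axes: x right, y up, looking along -z (the intrinsics and any distortion apply to the point x, -y, -z); pixel columns grow to the right and rows downward; lengths in m; the calibration is good to about 2 mm. A picture is of the moment at which its call begins.
- robot.hand_in(): hands the job in; it is judged then, once.
The state is a dict: "clock": time; "joint_pos": joint angles; "qd": joint speeds; "effort": joint torques, N m; "position": TCP position; "tool_rot": TCP orientation; "ft_force": force on the tool from outside, world axes, zero at the start; "ft_torque": the same for the moment, N m; "grip_width": finger opening in m; "finger_force": force on a finger pad.
Only numpy, scipy, OpenCV 4.12 (cv2) and the standard library are available. Lean on these libraries where they do the work, as an engineer would, in place of code of your own. Each camera call takes 0.05 s, during which the arm holds its last target. There are 200 camera calls.

## Working session

There is one attempt and no reset: what is moved stays moved. The work goes in short steps, Python scripts to look and compute and a shell command to move; the robot and the scene stay as the last step left them, time stands still between calls to the robot, and variables do not carry over. Pictures are saved under pics/ and viewed, at most 10 in all, crops included, and the job is handed in when it is done.

```bash
ls; mkdir -p pics
cat > h.py <<'E'
import numpy as np,cv2
from workcell import robot, optics
def ray(c,u,v):
    K=c["K"];d=np.array([(u-K[0,2])/K[0,0],-(v-K[1,2])/K[1,1],-1.]);return np.array(c["rotation"]).reshape(3,3)@d
def pz(c,u,v,z):
    d=ray(c,u,v);p=np.array(c["position"]);return p+d*(z-p[2])/d[2]
def pd(c,u,v):
    return np.array(c["position"])+ray(c,u,v)*c["range_z"][int(round(v)),int(round(u))]
def proj(c,P):
    q=np.array(c["rotation"]).reshape(3,3).T@(np.array(P)-np.array(c["position"]));K=c["K"]
    return K[0,2]+K[0,0]*q[0]/-q[2],K[1,2]+K[1,1]*(-q[1])/-q[2]
E
python3 - <<'E'
from h import *
import pickle
D={}
for n in("scene","top"):
    c=optics.camera(n);D[n]=c;cv2.imwrite(f"pics/{n}0.png",c["image"]);print(n,c["position"],c["rotation"],c["K"],[k for k in c])
pickle.dump(D,open("d0.pkl","wb"));print(robot.sense())
E
```

```text
pics
shift.py
workcell.py
scene [ 1.04599621 -0.46455078  0.69310671] [0.37465733 0.17626931 0.38978785 0.82257307] [[353.28443229   0.         264.668937  ]
 [  0.         353.28443229 191.21157927]
 [  0.           0.           1.        ]] ['image', 'range_z', 'K', 'position', 'rotation']
top [ 0.40631235 -0.03642362  1.15341346] [-0.05602538  0.06472639  0.70659176 -0.70242419] [[389.29421444   0.         253.29447453]
 [  0.         389.29421444 189.89558085]
 [  0.           0.           1.        ]] ['image', 'range_z', 'K', 'position', 'rotation']
{'clock': 0.1, 'joint_pos': array([ 1.25030919,  0.60003446, -0.00257189,  1.60005247,  0.00181703,
        0.94294094, -0.07977913]), 'qd': array([-0.00073269, -0.00123275, -0.00143561, -0.0032907 , -0.00091979,
        0.00180866, -0.00103304]), 'effort': array([ 5.78665946e-03, -7.77985239e+01,  1.57029111e+00, -2.58625692e+01,
        1.26655289e-02,  5.44915907e-03,  1.29017684e-05]), 'position': array([ 0.17489454, -0.70313956,  0.2305097 ]), 'tool_rot': array([ 9.92573051e-01,  1.21647957e-01, -1.51733999e-04, -7.00250984e-04]), 'ft_force': array([0.6777695 , 0.30967506, 0.65436227]), 'ft_torque': array([0.0044749 , 0.03825474, 0.01738302]), 'finger_force': 0.0, 'grip_width': 0.08543502395386268}
```

View pics/scene0.png

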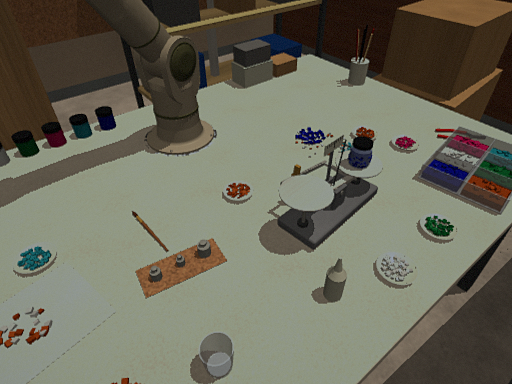

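View pics/top0.png

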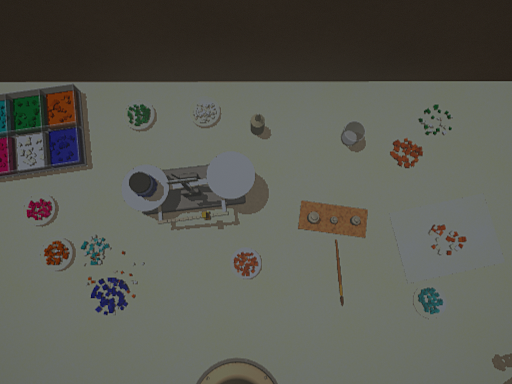

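The scene view shows the balance near (330,190) and the mat with its weights at (155,272), (180,260) and (203,247). In the top view the weights are at (314,217), (334,219) and (355,220), the right pan is at (231,175) and the rider at about (207,215). Next I'll enlarge these areas.

```bash
sed -i 's/np.array(c\["rotation"\]).reshape(3,3)/R(c)/; 2a from scipy.spatial.transform import Rotation as Ro\ndef R(c): return Ro.from_quat(c["rotation"]).as_matrix()' h.py
python3 - <<'E'
from h import *
import pickle
D=pickle.load(open("d0.pkl","rb"))
def crop(n,u,v,w,h,s): return cv2.resize(D[n]["image"][v:v+h,u:u+w],None,fx=s,fy=s,interpolation=cv2.INTER_CUBIC)
a=crop("top",295,195,80,45,5);b=crop("scene",135,230,80,60,5)
c=crop("top",150,145,110,90,5)[:, :]
C=np.zeros((600,800,3),np.uint8);C[:225,:400]=a;C[:300,400:800]=b
c=crop("top",155,145,100,85,4);C[225:225+340,:400]=c[:340]
d=crop("scene",275,130,100,75,4);C[300:600,400:800]=d
C=np.clip(C.astype(float)*1.6,0,255).astype(np.uint8)
cv2.imwrite("pics/c1.png",C)
t=D["top"]
for u,v in [(314,217),(334,219),(355,220),(231,175),(143,183),(207,215),(340,230)]: print(u,v,pd(t,u,v).round(4))
s=D["scene"]
for u,v in [(155,272),(180,260),(203,247),(305,195)]: print(u,v,pd(s,u,v).round(4))
E
```

```text
314 217 [ 0.5182 -0.2239  0.0447]
334 219 [ 0.5125 -0.2821  0.0401]
355 220 [ 0.5094 -0.3427  0.0391]
231 175 [0.6212 0.0093 0.1423]
143 183 [0.5939 0.2313 0.1776]
207 215 [0.5177 0.074  0.1181]
340 230 [ 0.4837 -0.3075 -0.0005]
155 272 [ 0.515  -0.3492  0.0277]
180 260 [ 0.5176 -0.2875  0.0237]
203 247 [ 0.5274 -0.2288  0.0355]
305 195 [ 0.6316 -0.002   0.1466]
```

View pics/c1.png

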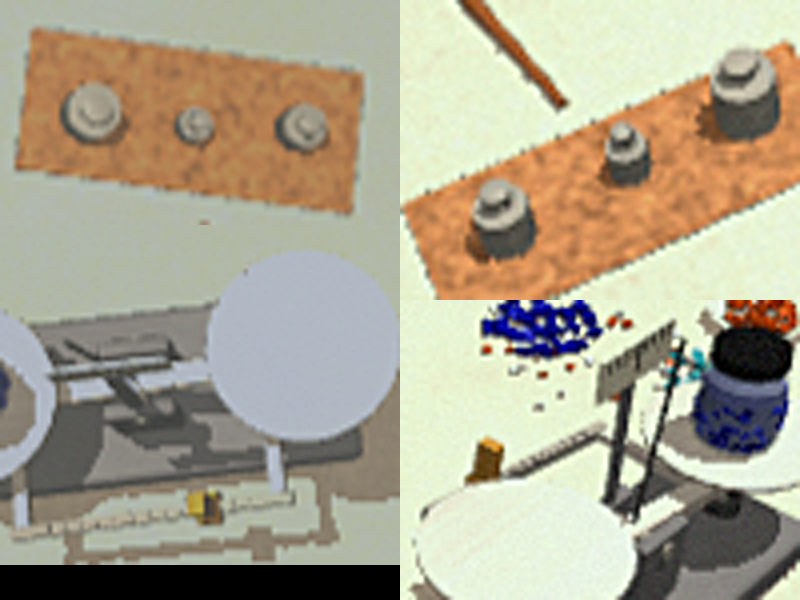

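Large stands nearest the balance, small in the middle and medium farthest. Knob tops in the top view: (314.2,215.6), (334.4,219.8), (356.4,219.2). In the scene view: (203.6,242.4), (179.6,256), (154.4,268). Rider top: about (207,213) in the top view and (297.5,165) in the scene view.

```bash
cat >> h.py <<'E'
def tri(c1,a,c2,b):
    d1,d2=ray(c1,*a),ray(c2,*b);p1,p2=np.array(c1["position"]),np.array(c2["position"])
    s=np.linalg.lstsq(np.c_[d1,-d2],p2-p1,rcond=None)[0];A,B=p1+s[0]*d1,p2+s[1]*d2
    return (A+B)/2,np.linalg.norm(A-B)
def cloud(c):
    v,u=np.mgrid[:384,:512];K=c["K"];r=c["range_z"]
    P=np.stack([(u-K[0,2])/K[0,0],-(v-K[1,2])/K[1,1],-np.ones(u.shape)],-1)*r[...,None]
    return P@R(c).T+np.array(c["position"])
E
python3 - <<'E'
from h import *
import pickle
D=pickle.load(open("d0.pkl","rb"));t,s=D["top"],D["scene"]
for n,a,b in [("L",(314.2,215.6),(203.6,242.4)),("S",(334.4,219.8),(179.6,256)),("M",(356.4,219.2),(154.4,268)),("rider",(207,213),(297.5,165))]:
    p,e=tri(t,a,s,b);print(n,p.round(4),round(e,4))
for c in(t,s):
    P=cloud(c).reshape(-1,3);I=c["image"].reshape(-1,3)
    for nm,z,cx,cy in(("panR",.143,.621,.009),("panL",.106,.594,.231)):
        m=(abs(P[:,2]-z)<.008)&(np.hypot(P[:,0]-cx,P[:,1]-cy)<.09)
        q=P[m]; (x,y),r=cv2.minEnclosingCircle(q[:,:2].astype(np.float32));print(nm,m.sum(),x,y,r,np.median(q[:,2]),q.min(0),q.max(0))
    # body of weights, top faces
    for nm,x,y,h in(("L",.518,-.224,.034),("S",.513,-.282,.023),("M",.509,-.343,.028)):
        m=(P[:,2]>.012)&(np.hypot(P[:,0]-x,P[:,1]-y)<.028);q=P[m];print(nm,m.sum(),q.min(0).round(4),q.max(0).round(4),((q.min(0)+q.max(0))/2).round(4))
E
```

```text
L [ 0.5226 -0.224   0.0443] 0.0017
S [ 0.5115 -0.2847  0.0303] 0.0013
M [ 0.5119 -0.3472  0.0376] 0.0003
rider [0.5229 0.0744 0.1339] 0.005
panR 1833 0.6232537627220154 0.010357223451137543 0.06512025743722916 0.14476462836877135 [ 0.55900091 -0.05180351  0.13825963] [0.68695736 0.07318186 0.15095083]
panL 1196 0.5986548662185669 0.22566856443881989 0.08384175598621368 0.10526447865431421 [0.53358809 0.14269438 0.09803584] [0.66124909 0.30850523 0.11361571]
L 106 [ 0.506  -0.2377  0.0131] [ 0.5368 -0.2084  0.0493] [ 0.5214 -0.2231  0.0312]
S 43 [ 0.5054 -0.2944  0.0139] [ 0.5239 -0.2759  0.0401] [ 0.5147 -0.2851  0.027 ]
M 70 [ 0.5017 -0.3616  0.0128] [ 0.5251 -0.3352  0.0429] [ 0.5134 -0.3484  0.0278]
panR 1608 0.6215108036994934 0.008724361658096313 0.06630615890026093 0.1443527154803087 [ 0.55626006 -0.05500079  0.13898909] [0.68705434 0.07399752 0.14717219]
panL 683 0.6030421257019043 0.226774200797081 0.08217089623212814 0.10469960271212198 [0.53196394 0.14597639 0.09820704] [0.66075911 0.30883016 0.11382523]
L 183 [ 0.507  -0.2414  0.0128] [ 0.5372 -0.2107  0.0478] [ 0.5221 -0.2261  0.0303]
S 78 [ 0.5049 -0.2962  0.012 ] [ 0.5242 -0.277   0.0359] [ 0.5145 -0.2866  0.024 ]
M 132 [ 0.5022 -0.3613  0.0129] [ 0.5253 -0.3371  0.0422] [ 0.5137 -0.3492  0.0276]
```

Triangulated knob heights, the weights' spacing and the pan height (0.1445 m) all agree with the text. Plan:
1. Slide the rider to the left end first, so that 200 g cannot tip the beam.
2. Place the large weight.
3. Probe with the rider.

Next I'll check the rider and compute the shifts.

```bash
cat >> h.py <<'E'
TH=.107
ex=np.array([np.cos(TH),np.sin(TH),0]);ey=np.array([np.sin(TH),-np.cos(TH),0])
def to(*T):
    s=robot.sense();r=Ro.from_quat(s["tool_rot"]);M=r.as_matrix()
    G=np.c_[ex,ey,[0,0,-1]]
    print("pos",s["position"].round(4),"t",s["clock"],"rotvec",Ro.from_matrix(M.T@G).as_rotvec().round(3))
    for t in T: print(t,"->",(M.T@(np.array(t)-s["position"])).round(4))
E
python3 - <<'E'
from h import *
import pickle
D=pickle.load(open("d0.pkl","rb"))
for c in D.values():
    P=cloud(c).reshape(-1,3);I=c["image"].reshape(-1,3).astype(int)
    m=(np.hypot(P[:,0]-.519,P[:,1]-.0745)<.03)&(P[:,2]>.095)&(I[:,2]-I[:,0]>60)
    print(m.sum(),P[m].min(0).round(4),P[m].max(0).round(4),np.median(P[m],0).round(4))
to((.45,-.4,.24),(.519,.0735,.20),(.519,.0735,.108))
E
```

```text
12 [0.5135 0.0691 0.101 ] [0.5264 0.0875 0.1285] [0.5192 0.0806 0.1261]
18 [0.514  0.0783 0.1201] [0.5256 0.0867 0.1303] [0.5193 0.0816 0.1265]
pos [ 0.1749 -0.7031  0.2305] t 0.1 rotvec [-0.001  0.     0.137]
(0.45, -0.4, 0.24) -> [ 0.3402 -0.2277 -0.0092]
(0.519, 0.0735, 0.2) -> [ 0.5215 -0.6705  0.0314]
(0.519, 0.0735, 0.108) -> [ 0.5215 -0.6704  0.1234]
```

The manual's scale: shifts go in shares of 0.5 m and turns go in shares of pi/2 rad. Converting my numbers, 0.17 m / 0.5 = 0.34, -0.11 m / 0.5 = -0.22, 0.137 rad / 1.5708 = 0.0872.

```bash
python3 shift.py '[0.34, -0.22, -0.01, 0, 0, 0.0872, 0.04, 0.34, -0.22, -0.01, 0, 0, 0.0872, 0.04, 0.34, -0.22, -0.01, 0, 0, 0.0872, 0.04, 0.34, -0.22, -0.01, 0, 0, 0.0872, 0.04, 0.34, -0.22, -0.01, 0, 0, 0.0872, 0.04]'
python3 -c "
from h import *
to((.45,-.4,.235),(.519,.079,.20))"
```

```text
clock: 0.6
position: [0.3198, -0.5499, 0.2361]
tool_rot: [0.998, 0.058, 0.001, -0.002]
ft_force: [0.4, -0.4, 0.5]
grip_width: 0.04
finger_force: 0.0
pos [ 0.3198 -0.5499  0.2361] t 0.6 rotvec [-0.003 -0.003  0.009]
(0.45, -0.4, 0.235) -> [ 0.1467 -0.1338  0.002 ]
(0.519, 0.079, 0.2) -> [ 0.2707 -0.6014  0.0388]
```

In the tool's units: -0.2 m / 0.5 = -0.4, 0.13 m / 0.5 = 0.26.

```bash
python3 shift.py '[0.26, -0.4, 0, 0, 0, 0, 0.04, 0.26, -0.4, 0, 0, 0, 0, 0.04, 0.26, -0.4, 0, 0, 0, 0, 0.04, 0.26, -0.4, 0, 0, 0, 0, 0.04, 0.26, -0.4, 0, 0, 0, 0, 0.04]'|head -2
python3 shift.py '[0.22, -0.42, 0, 0, 0, 0, 0.04, 0.22, -0.42, 0, 0, 0, 0, 0.04, 0.22, -0.42, 0, 0, 0, 0, 0.04, 0.22, -0.42, 0, 0, 0, 0, 0.04, 0.22, -0.42, 0, 0, 0, 0, 0.04]'|head -2
python3 -c "
from h import *
to((.519,.079,.20),(.519,.079,.112))"
```

```text
clock: 1.1
position: [0.4224, -0.3402, 0.2362]
clock: 1.6
position: [0.5092, -0.1194, 0.2362]
pos [ 0.5092 -0.1194  0.2362] t 1.6 rotvec [-0.001 -0.     0.002]
(0.519, 0.079, 0.2) -> [ 0.0314 -0.1961  0.0363]
(0.519, 0.079, 0.112) -> [ 0.0314 -0.1961  0.1243]
```

In the tool's units: -0.196 m / 0.5 = -0.392, 0.035 m / 0.5 = 0.07.

```bash
python3 shift.py '[0.0628, -0.392, 0.07, 0, 0, 0, 0.036, 0.0628, -0.392, 0.07, 0, 0, 0, 0.036, 0.0628, -0.392, 0.07, 0, 0, 0, 0.036, 0.0628, -0.392, 0.07, 0, 0, 0, 0.036, 0.0628, -0.392, 0.07, 0, 0, 0, 0.036]'|head -2
python3 shift.py '[0, 0, 0, 0, 0, 0, 0.036, 0, 0, 0.06, 0, 0, 0, 0.036, 0, 0, 0.12, 0, 0, 0, 0.036, 0, 0, 0.18, 0, 0, 0, 0.036, 0, 0, 0.18, 0, 0, 0, 0.036]'
python3 -c "
from h import *
c=optics.camera('scene');i=c['image'][120:220,255:405];cv2.imwrite('pics/r1.png',np.clip(cv2.resize(i,None,fx=4,fy=4,interpolation=2)*1.6,0,255))
to((.519,.079,.112))"
```

```text
clock: 2.1
position: [0.5183, 0.0831, 0.2002]
clock: 2.6
position: [0.5169, 0.0733, 0.1086]
tool_rot: [0.999, 0.052, -0.003, 0.001]
ft_force: [0.1, 0.5, -0.2]
grip_width: 0.0357
finger_force: 0.0
pos [0.5178 0.0737 0.1103] t 2.65 rotvec [ 0.001  0.004 -0.002]
(0.519, 0.079, 0.112) -> [ 0.0017 -0.0052 -0.0017][ WARN:0@0.717] global loadsave.cpp:1063 imwrite_ Unsupported depth image for selected encoder is fallbacked to CV_8U.
```

View pics/r1.png

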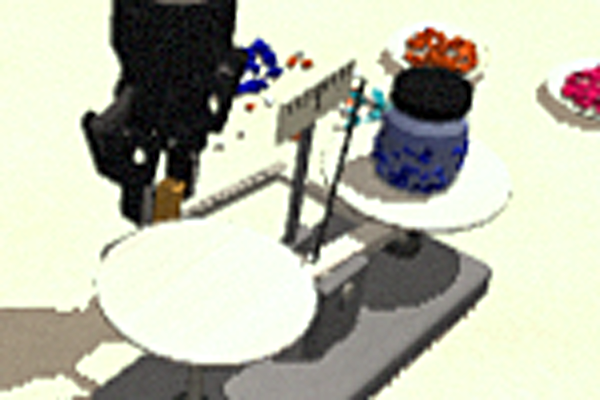

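The fingers straddle the rider, with its tab at (165,200) between them. Now I'll slide it left along the tilted bar.

In the tool's units: -0.05 m / 0.5 = -0.1, -0.01 m / 0.5 = -0.02.

```bash
python3 shift.py '[0, -0.02, 0.0032, 0, 0, 0, 0.036, 0, -0.04, 0.0064, 0, 0, 0, 0.036, 0, -0.06, 0.0096, 0, 0, 0, 0.036, 0, -0.08, 0.0128, 0, 0, 0, 0.036, 0, -0.1, 0.016, 0, 0, 0, 0.036]'
python3 shift.py '[0, -0.02, 0.0032, 0, 0, 0, 0.036, 0, -0.04, 0.0064, 0, 0, 0, 0.036, 0, -0.06, 0.0096, 0, 0, 0, 0.036, 0, -0.08, 0.0128, 0, 0, 0, 0.036, 0, -0.096, 0.016, 0, 0, 0, 0.036]'
python3 shift.py '[0, 0, 0, 0, 0, 0, 0.036, 0, 0, -0.06, 0, 0, 0, 0.036, 0, 0, -0.16, 0, 0, 0, 0.036, 0, 0.1, -0.22, 0, 0, 0, 0.05, 0, 0.2, -0.22, 0, 0, 0, 0.05]'
python3 - <<'E'
from h import *
for n in ('top','scene'):
    c=optics.camera(n)
    P=cloud(c).reshape(-1,3);I=c["image"].reshape(-1,3).astype(int)
    m=(abs((P[:,:2]-[.519,.08])@ex[:2])<.02)&(abs(P[:,1]-.12)<.09)&(P[:,2]>.085)&(P[:,2]<.14)&(I[:,2]-I[:,0]>60)
    if m.any(): print(n,m.sum(),P[m].min(0).round(4),P[m].max(0).round(4),np.median(P[m],0).round(4))
to((.5218,-.2245,.16),(.5218,-.2245,.005))
E
```

```text
clock: 3.15
position: [0.5134, 0.1268, 0.1036]
tool_rot: [0.999, 0.054, 0.0, -0.0]
ft_force: [-0.2, -0.7, 0.2]
grip_width: 0.0356
finger_force: 0.2
clock: 3.65
position: [0.508, 0.1741, 0.095]
tool_rot: [0.999, 0.054, -0.0, -0.0]
ft_force: [-0.2, 1.1, -0.2]
grip_width: 0.0358
finger_force: 0.2
clock: 4.15
position: [0.5198, 0.0818, 0.2081]
tool_rot: [0.998, 0.055, 0.003, -0.001]
ft_force: [1.9, -0.3, 0.1]
grip_width: 0.05
finger_force: 0.0
scene 17 [0.5047 0.154  0.0854] [0.5198 0.1709 0.1138] [0.5148 0.1634 0.1085]
pos [0.5189 0.0734 0.2062] t 4.25 rotvec [ 0.003 -0.002 -0.01 ]
(0.5218, -0.2245, 0.16) -> [-0.0262  0.2967  0.047 ]
(0.5218, -0.2245, 0.005) -> [-0.0265  0.2962  0.202 ]
```

The rider top is now at y≈0.163, which puts the joint at about 0.033 (27 g). With 200 g on the pan that makes at most a mild excess, which is fine. Next I'll fetch the large weight.

In the tool's units: 0.2 m / 0.5 = 0.4, -0.013 m / 0.5 = -0.026, -0.008 rad / 1.5708 = -0.0051.

```bash
python3 shift.py '[-0.026, 0.4, 0, 0, 0, -0.0051, 0.055, -0.026, 0.4, 0, 0, 0, -0.0051, 0.055, -0.026, 0.4, 0, 0, 0, -0.0051, 0.055, -0.026, 0.4, 0, 0, 0, -0.0051, 0.055, -0.026, 0.4, 0, 0, 0, -0.0051, 0.055]'|head -2
python3 shift.py '[-0.027, 0.193, 0.1, 0, 0, 0, 0.055, -0.027, 0.193, 0.1, 0, 0, 0, 0.055, -0.027, 0.193, 0.1, 0, 0, 0, 0.055, -0.027, 0.193, 0.1, 0, 0, 0, 0.055, -0.027, 0.193, 0.1, 0, 0, 0, 0.055]'|head -2
python3 -c "
from h import *
to((.5218,-.2245,.005))"
```

```text
clock: 4.75
position: [0.5255, -0.1275, 0.2046]
clock: 5.25
position: [0.5243, -0.2155, 0.1548]
pos [ 0.5243 -0.2155  0.1548] t 5.25 rotvec [-0.001  0.     0.008]
(0.5218, -0.2245, 0.005) -> [-0.0035  0.0088  0.1498]
```

In the tool's units: 0.1 m / 0.5 = 0.2, 0.08 m / 0.5 = 0.16, 0.008 rad / 1.5708 = 0.0051.

```bash
python3 shift.py '[-0.006, 0.016, 0, 0, 0, 0.0051, 0.055, -0.006, 0.016, 0.08, 0, 0, 0.0051, 0.055, -0.006, 0.016, 0.16, 0, 0, 0.0051, 0.055, -0.006, 0.016, 0.2, 0, 0, 0.0051, 0.055, -0.006, 0.016, 0.2, 0, 0, 0.0051, 0.055]'|head -2
python3 -c "
from h import *
to((.5218,-.2245,.005))"
```

```text
clock: 5.75
position: [0.5211, -0.2235, 0.0529]
pos [ 0.5211 -0.2235  0.0529] t 5.75 rotvec [-0.002  0.003  0.002]
(0.5218, -0.2245, 0.005) -> [0.0007 0.0011 0.0479]
```

In the tool's units: 0.048 m / 0.5 = 0.096, 0.044 m / 0.5 = 0.088.

```bash
python3 shift.py '[0.002, 0.002, 0.03, 0, 0, 0, 0.055, 0.002, 0.002, 0.06, 0, 0, 0, 0.055, 0.002, 0.002, 0.088, 0, 0, 0, 0.055, 0.002, 0.002, 0.096, 0, 0, 0, 0.05, 0.002, 0.002, 0.096, 0, 0, 0, 0.05]'
python3 shift.py '[0, 0, 0, 0, 0, 0, 0.028, 0, 0, 0, 0, 0, 0, 0.028, 0, 0, 0, 0, 0, 0, 0.028, 0, 0, 0, 0, 0, 0, 0.028, 0, 0, 0, 0, 0, 0, 0.028]'
```

```text
clock: 6.25
position: [0.5228, -0.2258, 0.006]
tool_rot: [0.999, 0.053, -0.001, -0.0]
ft_force: [0.4, -0.3, -1.0]
grip_width: 0.0498
finger_force: 0.0
clock: 6.75
position: [0.5233, -0.2259, 0.0073]
tool_rot: [0.999, 0.053, 0.0, 0.0]
ft_force: [-1.6, 0.9, 6.1]
grip_width: 0.0296
finger_force: 59.3
```

In the tool's units: -0.2 m / 0.5 = -0.4, -0.16 m / 0.5 = -0.32.

```bash
python3 shift.py '[0, 0, -0.04, 0, 0, 0, 0.028, 0, 0, -0.12, 0, 0, 0, 0.028, 0, 0, -0.22, 0, 0, 0, 0.028, 0, 0, -0.32, 0, 0, 0, 0.028, 0, 0, -0.4, 0, 0, 0, 0.028]'
python3 -c "
from h import *
to((.6444,.012,.2),(.6444,.012,.1497))"
```

```text
clock: 7.25
position: [0.5232, -0.2262, 0.2096]
tool_rot: [0.999, 0.053, 0.001, 0.0]
ft_force: [1.8, -0.1, -2.1]
grip_width: 0.0296
finger_force: 59.6
pos [ 0.5232 -0.2262  0.2096] t 7.25 rotvec [ 0.001 -0.002 -0.001]
(0.6444, 0.012, 0.2) -> [ 0.1458 -0.2239  0.0096]
(0.6444, 0.012, 0.1497) -> [ 0.1457 -0.224   0.0599]
```

In the tool's units: -0.185 m / 0.5 = -0.37, -0.15 m / 0.5 = -0.3.

```bash
python3 shift.py '[0.04, -0.08, 0, 0, 0, 0, 0.028, 0.088, -0.14, 0, 0, 0, 0, 0.028, 0.14, -0.22, 0, 0, 0, 0, 0.028, 0.2, -0.3, 0, 0, 0, 0, 0.028, 0.24, -0.37, 0, 0, 0, 0, 0.028]'|head -2
python3 shift.py '[0.051, -0.078, 0.01, 0, 0, 0, 0.028, 0.051, -0.078, 0.02, 0, 0, 0, 0.028, 0.051, -0.078, 0.04, 0, 0, 0, 0.028, 0.051, -0.078, 0.06, 0, 0, 0, 0.028, 0.051, -0.078, 0.06, 0, 0, 0, 0.028]'
python3 -c "
from h import *
c=optics.camera('scene');i=c['image'][70:220,230:430];cv2.imwrite('pics/r2.png',np.clip(cv2.resize(i,None,fx=4,fy=4,interpolation=2)*1.5,0,255).astype('uint8'))
to((.6444,.012,.1497))"
```

```text
clock: 7.75
position: [0.6241, -0.0265, 0.2068]
clock: 8.25
position: [0.6424, 0.0105, 0.1749]
tool_rot: [0.999, 0.052, -0.002, 0.0]
ft_force: [-0.7, 0.7, -2.6]
grip_width: 0.0291
finger_force: 59.7
pos [0.643  0.0106 0.1757] t 8.3 rotvec [ 0.001  0.002 -0.002]
(0.6444, 0.012, 0.1497) -> [ 0.0016 -0.0012  0.026 ]
```

View pics/r2.png

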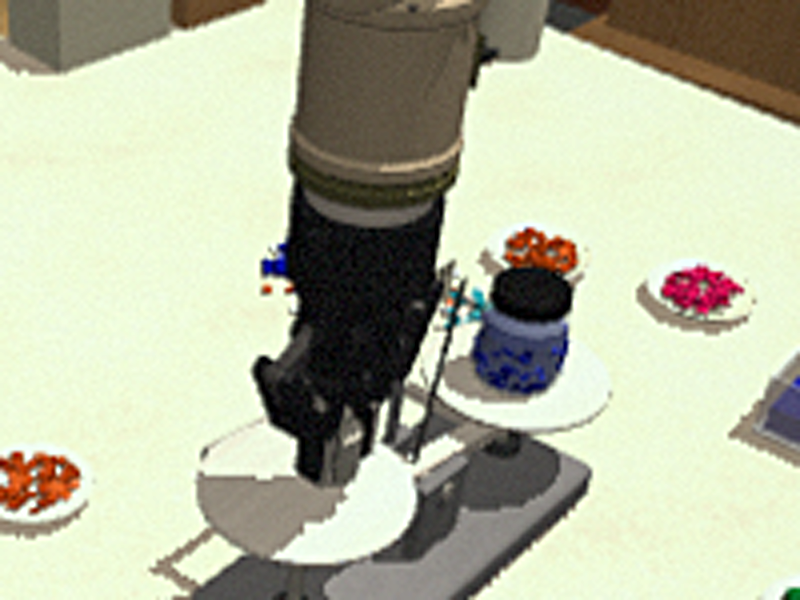

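The large weight is held upright above the pan at (335,465). Now I'll lower it slowly.

In the tool's units: 0.023 m / 0.5 = 0.046, 0.019 m / 0.5 = 0.038.

```bash
python3 shift.py '[0.002, -0.002, 0.016, 0, 0, 0, 0.028, 0.002, -0.002, 0.028, 0, 0, 0, 0.028, 0.002, -0.002, 0.038, 0, 0, 0, 0.028, 0.002, -0.002, 0.046, 0, 0, 0, 0.028, 0.002, -0.002, 0.046, 0, 0, 0, 0.028]'
python3 shift.py '[0, 0, 0.002, 0, 0, 0, 0.028, 0, 0, 0.002, 0, 0, 0, 0.028]'
python3 shift.py '[0, 0, 0.002, 0, 0, 0, 0.028, 0, 0, 0.002, 0, 0, 0, 0.028]'
```

```text
clock: 8.8
position: [0.6445, 0.0134, 0.153]
tool_rot: [0.999, 0.053, -0.001, 0.0]
ft_force: [-0.3, -0.3, -2.4]
grip_width: 0.0293
finger_force: 59.7
clock: 9.0
position: [0.6449, 0.0135, 0.1528]
tool_rot: [0.999, 0.053, 0.0, -0.0]
ft_force: [-0.0, 0.5, -1.7]
grip_width: 0.0297
finger_force: 59.7
clock: 9.2
position: [0.6449, 0.0135, 0.1518]
tool_rot: [0.999, 0.053, 0.0, 0.0]
ft_force: [0.2, -0.4, -1.0]
grip_width: 0.0294
finger_force: 59.7
```

In the tool's units: 0.001 m / 0.5 = 0.002.

```bash
python3 shift.py '[0, 0, 0.002, 0, 0, 0, 0.028, 0, 0, 0.002, 0, 0, 0, 0.028]'
python3 shift.py '[0, 0, 0.002, 0, 0, 0, 0.028, 0, 0, 0.002, 0, 0, 0, 0.028]'
python3 shift.py '[0, 0, 0.002, 0, 0, 0, 0.028, 0, 0, 0.002, 0, 0, 0, 0.028]'
```

```text
clock: 9.4
position: [0.6448, 0.0134, 0.1506]
tool_rot: [0.999, 0.053, -0.0, 0.0]
ft_force: [-0.0, -0.3, -1.8]
grip_width: 0.0294
finger_force: 59.7
clock: 9.6
position: [0.6448, 0.0135, 0.1496]
tool_rot: [0.999, 0.053, -0.0, -0.0]
ft_force: [-0.5, -0.3, -2.2]
grip_width: 0.0294
finger_force: 59.7
clock: 9.8
position: [0.6449, 0.0133, 0.1487]
tool_rot: [0.999, 0.053, 0.0, 0.0]
ft_force: [0.2, -0.4, -1.0]
grip_width: 0.0294
finger_force: 59.7
```

```bash
python3 shift.py '[0, 0, 0.002, 0, 0, 0, 0.028, 0, 0, 0.002, 0, 0, 0, 0.028]'
python3 shift.py '[0, 0, 0, 0, 0, 0, 0.04, 0, 0, 0, 0, 0, 0, 0.05, 0, 0, 0, 0, 0, 0, 0.06, 0, 0, 0, 0, 0, 0, 0.06]'
python3 shift.py '[0, 0, -0.06, 0, 0, 0, 0.06, 0, 0, -0.12, 0, 0, 0, 0.06, 0, 0.08, -0.2, 0, 0, 0, 0.06, -0.1, 0.16, -0.2, 0, 0, 0, 0.06, -0.16, 0.24, -0.2, 0, 0, 0, 0.06]'|head -2
cat > look.py <<'E'
from h import *
import sys
for n in ('top','scene'):
    c=optics.camera(n)
    P=cloud(c).reshape(-1,3);I=c["image"].reshape(-1,3).astype(int)
    m=(abs((P[:,:2]-[.519,.08])@ex[:2])<.02)&(abs(P[:,1]-.12)<.09)&(P[:,2]>.085)&(P[:,2]<.14)&(I[:,2]-I[:,0]>60)
    if m.any(): print(n,'rider',m.sum(),P[m].max(0).round(4),np.median(P[m],0).round(4))
    for nm,q in(('R',(.608,.0)),('L',(.58,.236))):
        z=P[(np.hypot(P[:,0]-q[0],P[:,1]-q[1])<.05)&(P[:,2]>.09)&(P[:,2]<.155)][:,2]
        if len(z): print(nm,len(z),np.median(z).round(4))
    if n=='scene' and len(sys.argv)>1:
        i=c['image'][70:220,230:430];cv2.imwrite(f'pics/{sys.argv[1]}.png',np.clip(cv2.resize(i,None,fx=4,fy=4,interpolation=2)*1.5,0,255).astype('uint8'))
to()
E
python3 look.py r3
```

```text
clock: 10.0
position: [0.6449, 0.0132, 0.1477]
tool_rot: [0.999, 0.053, 0.0, 0.0]
ft_force: [-0.7, -1.0, -0.4]
grip_width: 0.0297
finger_force: 59.7
clock: 10.4
position: [0.6449, 0.0135, 0.1478]
tool_rot: [0.999, 0.053, 0.0, -0.0]
ft_force: [-0.5, 0.6, -0.2]
grip_width: 0.0599
finger_force: 0.0
clock: 10.9
position: [0.5873, -0.1007, 0.2487]
top rider 21 [0.5216 0.1672 0.1199] [0.5104 0.1625 0.1173]
R 911 0.1341
L 701 0.1164
scene rider 21 [0.5203 0.1724 0.1188] [0.5155 0.1624 0.1149]
R 757 0.1339
L 519 0.1176
pos [ 0.5836 -0.1074  0.2482] t 11.0 rotvec [ 0.003  0.002 -0.009]
```

View pics/r3.png

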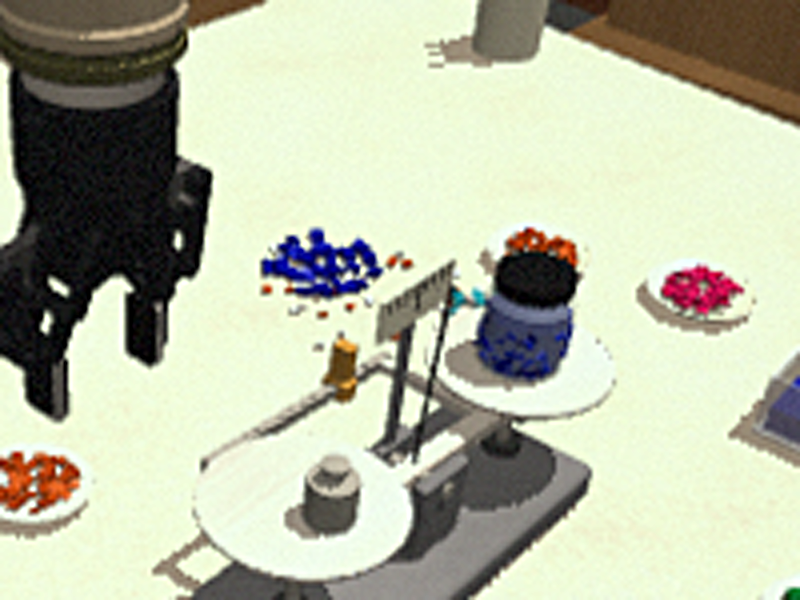

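The weight stands upright on the right pan, and the beam already floats with the right pan about 17 mm higher. I'll let it settle and measure again.

```bash
python3 shift.py '[0, 0, 0, 0, 0, 0, 0.04, 0, 0, 0, 0, 0, 0, 0.04, 0, 0, 0, 0, 0, 0, 0.04, 0, 0, 0, 0, 0, 0, 0.04, 0, 0, 0, 0, 0, 0, 0.04]'|head -1
python3 shift.py '[0, 0, 0, 0, 0, 0, 0.04, 0, 0, 0, 0, 0, 0, 0.04, 0, 0, 0, 0, 0, 0, 0.04, 0, 0, 0, 0, 0, 0, 0.04, 0, 0, 0, 0, 0, 0, 0.04]'|head -1
python3 look.py; python3 -c "
from h import *
to((.516,.162,.2))"
```

```text
clock: 11.5
clock: 12.0
top rider 20 [0.5158 0.1676 0.1218] [0.5102 0.1629 0.1183]
R 926 0.1338
L 698 0.1167
scene rider 21 [0.5209 0.1718 0.1188] [0.5155 0.1623 0.1157]
R 751 0.1335
L 514 0.1181
pos [ 0.5875 -0.1003  0.2474] t 12.1 rotvec [-0. -0. -0.]
pos [ 0.5875 -0.1003  0.2474] t 12.1 rotvec [-0. -0. -0.]
(0.516, 0.162, 0.2) -> [-0.0431 -0.2685  0.0474]
```

In the tool's units: -0.2 m / 0.5 = -0.4, -0.12 m / 0.5 = -0.24.

```bash
python3 shift.py '[-0.092, -0.06, 0, 0, 0, 0, 0.036, -0.092, -0.14, 0, 0, 0, 0, 0.036, -0.092, -0.24, 0, 0, 0, 0, 0.036, -0.092, -0.34, 0, 0, 0, 0, 0.036, -0.092, -0.4, 0, 0, 0, 0, 0.036]'|head -2
python3 shift.py '[0, -0.08, 0, 0, 0, 0, 0.036, 0, -0.136, 0, 0, 0, 0, 0.036, 0, -0.136, 0.08, 0, 0, 0, 0.036, 0, -0.136, 0.14, 0, 0, 0, 0.036, 0, -0.136, 0.14, 0, 0, 0, 0.036]'|head -2
python3 -c "
from h import *
to((.5125,.162,.105))"
```

```text
clock: 12.6
position: [0.5197, 0.0975, 0.2477]
clock: 13.1
position: [0.5112, 0.1608, 0.1745]
pos [0.5112 0.1608 0.1745] t 13.1 rotvec [0.002 0.006 0.001]
(0.5125, 0.162, 0.105) -> [ 0.0018 -0.0011  0.0695]
```

In the tool's units: 0.07 m / 0.5 = 0.14, 0.055 m / 0.5 = 0.11.

```bash
python3 shift.py '[0.004, -0.002, 0.06, 0, 0, 0, 0.036, 0.004, -0.002, 0.11, 0, 0, 0, 0.036, 0.004, -0.002, 0.14, 0, 0, 0, 0.036, 0.004, -0.002, 0.14, 0, 0, 0, 0.018, 0.004, -0.002, 0.14, 0, 0, 0, 0.018]'
python3 shift.py '[0, 0, 0, 0, 0, 0, 0.018, 0, 0.012, 0, 0, 0, 0, 0.018, 0, 0.028, -0.002, 0, 0, 0, 0.018, 0, 0.044, -0.002, 0, 0, 0, 0.018, 0, 0.044, -0.002, 0, 0, 0, 0.018]'
python3 shift.py '[0, 0, 0, 0, 0, 0, 0.018, 0, 0, 0, 0, 0, 0, 0.036, 0, 0, -0.08, 0, 0, 0, 0.036, 0, 0, -0.18, 0, 0, 0, 0.036, 0, 0.06, -0.24, 0, 0, 0, 0.036]'|head -2
python3 shift.py '[0, 0.1, 0, 0, 0, 0, 0.04, 0, 0.2, 0, 0, 0, 0, 0.04, 0, 0.3, 0, 0, 0, 0, 0.04, 0, 0.4, 0, 0, 0, 0, 0.04, 0, 0.4, 0, 0, 0, 0, 0.04]'|head -2
python3 shift.py '[0, 0, 0, 0, 0, 0, 0.04, 0, 0, 0, 0, 0, 0, 0.04, 0, 0, 0, 0, 0, 0, 0.04, 0, 0, 0, 0, 0, 0, 0.04, 0, 0, 0, 0, 0, 0, 0.04]'|head -1
python3 shift.py '[0, 0, 0, 0, 0, 0, 0.04, 0, 0, 0, 0, 0, 0, 0.04, 0, 0, 0, 0, 0, 0, 0.04, 0, 0, 0, 0, 0, 0, 0.04, 0, 0, 0, 0, 0, 0, 0.04]'|head -1
python3 look.py r4
```

```text
clock: 13.6
position: [0.5157, 0.1625, 0.1086]
tool_rot: [0.999, 0.053, 0.0, -0.0]
ft_force: [0.8, -0.4, 0.4]
grip_width: 0.0178
finger_force: 0.0
clock: 14.1
position: [0.5175, 0.1386, 0.1087]
tool_rot: [0.999, 0.052, -0.0, 0.0]
ft_force: [-0.0, -0.8, 1.1]
grip_width: 0.0184
finger_force: 0.0
clock: 14.6
position: [0.5211, 0.1148, 0.2313]
clock: 15.1
position: [0.5417, -0.0958, 0.2284]
clock: 15.6
clock: 16.1
top rider 20 [0.5178 0.1431 0.1241] [0.5124 0.1385 0.1218]
R 836 0.1241
L 699 0.1263
scene rider 23 [0.5231 0.1444 0.1223] [0.5195 0.1362 0.1188]
R 821 0.1238
L 505 0.1263
pos [ 0.5419 -0.0882  0.2284] t 16.2 rotvec [ 0.  0. -0.]
```

View pics/r4.png

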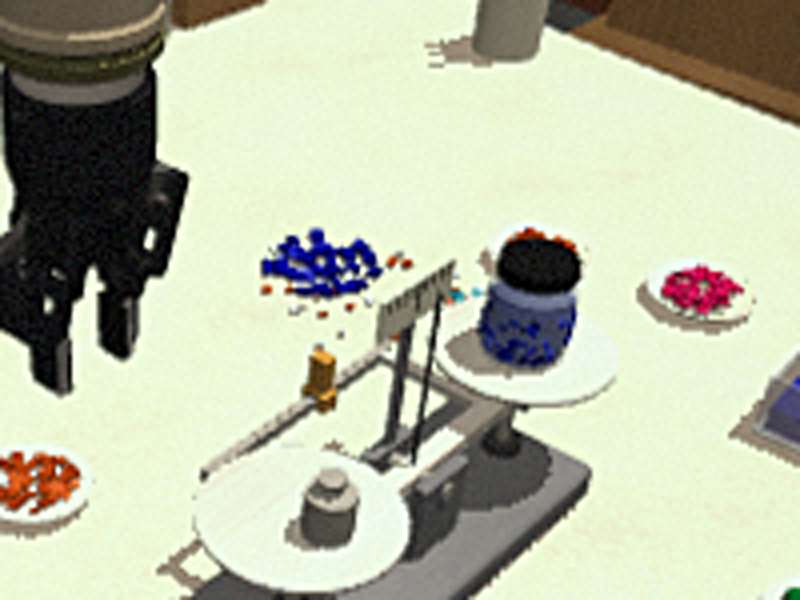

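The rider now stands a little right of the target and the beam is nearly level. I'll calibrate the pan heights against the start images, where the tilt is known to be -0.16.

Run:
```python
from h import *
import pickle
D0=pickle.load(open("d0.pkl","rb"))
def z(c,q):
    P=cloud(c).reshape(-1,3);m=(np.hypot(P[:,0]-q[0],P[:,1]-q[1])<.035)&(abs(P[:,2]-.125)<.03);return np.mean(P[m][:,2]),m.sum()
for k in range(2):
  for n in('top','scene'):
    c=optics.camera(n)
    for nm,q,s in(('R',(.595,.0),-1),('L',(.565,.226),1)):
        a,b=z(D0[n],q),z(c,q);print(n,nm,a,b,'tilt',round(np.arcsin(np.clip(np.sin(-.16)+s*(b[0]-a[0])/.12,-1,1)),4))
to((.5145,.137,.24))
```

```text
top R (np.float64(0.14484860954404044), np.int64(542)) (np.float64(0.12412086557423078), np.int64(491)) tilt 0.0134
top L (np.float64(0.11111777018156135), np.int64(432)) (np.float64(0.12827744147749934), np.int64(405)) tilt -0.0163
scene R (np.float64(0.14439589408071676), np.int64(436)) (np.float64(0.12373934127498314), np.int64(396)) tilt 0.0128
scene L (np.float64(0.11358269213616912), np.int64(213)) (np.float64(0.1297505186712239), np.int64(193)) tilt -0.0246
top R (np.float64(0.14484860954404044), np.int64(542)) (np.float64(0.12411409447299453), np.int64(498)) tilt 0.0135
top L (np.float64(0.11111777018156135), np.int64(432)) (np.float64(0.12832358413540018), np.int64(411)) tilt -0.0159
scene R (np.float64(0.14439589408071676), np.int64(436)) (np.float64(0.12360364858223623), np.int64(403)) tilt 0.014
scene L (np.float64(0.11358269213616912), np.int64(213)) (np.float64(0.12911438851755058), np.int64(195)) tilt -0.0299
pos [ 0.5419 -0.0881  0.2284] t 16.4 rotvec [-0.  0. -0.]
(0.5145, 0.137, 0.24) -> [-0.0033 -0.2268 -0.0116]
```

Right pan readings give +0.013 rad, about 3 g heavy on the right, which is within tolerance. I'll nudge the rider about 3.5 mm left for margin.

The manual's scale: shifts go in shares of 0.5 m and turns go in shares of pi/2 rad. Converting my numbers, -0.229 m / 0.5 = -0.458, -0.19 m / 0.5 = -0.38.

```bash
python3 shift.py '[-0.004, -0.1, 0, 0, 0, 0, 0.036, -0.004, -0.2, 0, 0, 0, 0, 0.036, -0.004, -0.3, 0, 0, 0, 0, 0.036, -0.004, -0.38, 0, 0, 0, 0, 0.036, -0.004, -0.458, 0, 0, 0, 0, 0.036]'|head -2
python3 shift.py '[0, 0, 0, 0, 0, 0, 0.036, 0, 0, 0.06, 0, 0, 0, 0.036, 0, 0, 0.12, 0, 0, 0, 0.036, 0, 0, 0.14, 0, 0, 0, 0.036, 0, 0, 0.14, 0, 0, 0, 0.036]'|head -2
python3 -c "
from h import *
to((.5155,.140,.108),(.515,.145,.108))"
```

```text
clock: 16.9
position: [0.5151, 0.1414, 0.2285]
clock: 17.4
position: [0.5149, 0.1387, 0.1573]
pos [0.5149 0.1387 0.1573] t 17.4 rotvec [ 0.001  0.003 -0.001]
(0.5155, 0.14, 0.108) -> [ 0.0009 -0.0013  0.0493]
(0.515, 0.145, 0.108) -> [ 0.0009 -0.0063  0.0493]
```

In the tool's units: 0.049 m / 0.5 = 0.098, 0.04 m / 0.5 = 0.08.

```bash
python3 shift.py '[0, -0.002, 0.04, 0, 0, 0, 0.036, 0, -0.002, 0.08, 0, 0, 0, 0.036, 0, -0.002, 0.098, 0, 0, 0, 0.036, 0, -0.002, 0.098, 0, 0, 0, 0.018, 0, -0.002, 0.098, 0, 0, 0, 0.018]'|head -2
python3 shift.py '[0, 0, 0, 0, 0, 0, 0.018, 0, -0.004, 0, 0, 0, 0, 0.018, 0, -0.008, 0, 0, 0, 0, 0.018, 0, -0.01, 0, 0, 0, 0, 0.018, 0, -0.01, 0, 0, 0, 0, 0.018]'
python3 shift.py '[0, 0, 0, 0, 0, 0, 0.018, 0, 0, 0, 0, 0, 0, 0.036, 0, 0, -0.08, 0, 0, 0, 0.036, 0, 0, -0.18, 0, 0, 0, 0.036, 0, 0.06, -0.24, 0, 0, 0, 0.036]'|head -2
python3 shift.py '[0, 0.1, 0, 0, 0, 0, 0.04, 0, 0.2, 0, 0, 0, 0, 0.04, 0, 0.3, 0, 0, 0, 0, 0.04, 0, 0.4, 0, 0, 0, 0, 0.04, 0, 0.4, 0, 0, 0, 0, 0.04]'|head -2
python3 shift.py '[0, 0, 0, 0, 0, 0, 0.04, 0, 0, 0, 0, 0, 0, 0.04, 0, 0, 0, 0, 0, 0, 0.04, 0, 0, 0, 0, 0, 0, 0.04, 0, 0, 0, 0, 0, 0, 0.04]'|head -1
python3 shift.py '[0, 0, 0, 0, 0, 0, 0.04, 0, 0, 0, 0, 0, 0, 0.04, 0, 0, 0, 0, 0, 0, 0.04, 0, 0, 0, 0, 0, 0, 0.04, 0, 0, 0, 0, 0, 0, 0.04]'|head -1
python3 shift.py '[0, 0, 0, 0, 0, 0, 0.04, 0, 0, 0, 0, 0, 0, 0.04, 0, 0, 0, 0, 0, 0, 0.04, 0, 0, 0, 0, 0, 0, 0.04, 0, 0, 0, 0, 0, 0, 0.04]'|head -1
cat > tilt.py <<'E'
from h import *
import pickle
D0=pickle.load(open("d0.pkl","rb"))
def z(c,q):
    P=cloud(c).reshape(-1,3);m=(np.hypot(P[:,0]-q[0],P[:,1]-q[1])<.035)&(abs(P[:,2]-.125)<.03);return np.mean(P[m][:,2])
for n in('top','scene'):
    c=optics.camera(n);a,b=z(D0[n],(.595,0)),z(c,(.595,0));print(n,b,'tilt',np.arcsin(np.sin(-.16)-(b-a)/.12).round(4))
E
python3 tilt.py; python3 look.py r5
```

```text
clock: 17.9
position: [0.5159, 0.1403, 0.1103]
clock: 18.4
position: [0.5149, 0.1457, 0.1095]
tool_rot: [0.999, 0.054, 0.0, -0.0]
ft_force: [0.0, -1.2, 1.0]
grip_width: 0.0182
finger_force: 0.0
clock: 18.9
position: [0.5186, 0.1191, 0.2323]
clock: 19.4
position: [0.5391, -0.0914, 0.2294]
clock: 19.9
clock: 20.4
clock: 20.9
top 0.12557211368355406 tilt 0.0013
scene 0.1249966912218362 tilt 0.0023
top rider 21 [0.5202 0.1454 0.1239] [0.5126 0.1401 0.1211]
R 730 0.1253
L 688 0.1249
scene rider 24 [0.5239 0.1483 0.1219] [0.519  0.1403 0.1186]
R 783 0.1251
L 496 0.1252
pos [ 0.5394 -0.0834  0.2294] t 21.1 rotvec [-0.  0. -0.]
```

View pics/r5.png

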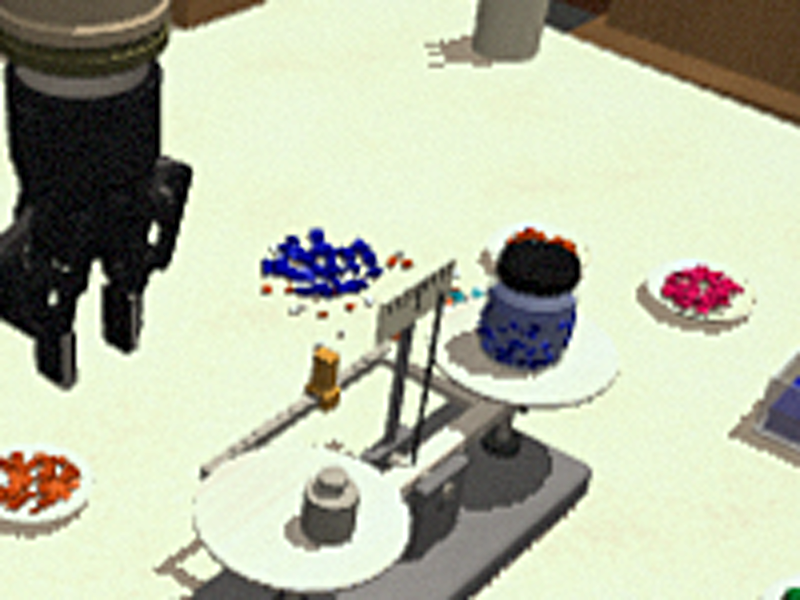

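The beam is level: tilt is about 0.002 rad and both pans stand at 0.125 m. The arm is clear of everything, the weight at (330,505) stands upright, and the jar is on its pan.

```bash
python3 -c "
from h import *
print(robot.hand_in())"
```

```text
the job is handed in; nothing more can be done
None
```

The job is handed in with the beam level (about 0.002 rad by camera) and the arm clear: the 200 g weight plus the rider at very roughly 40 g balance the jar, so it weighs about 240 g, and the other two weights were left on the mat.

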